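# Show the edge of a divider plate

### The job

Push the frosted glass door all the way to the end of the pine shelf away from the plain, unslotted acrylic divider. Then push that divider, flat on the ledge and without picking it up, out over the ledge's front edge (the robot's side) until it sticks out about four centimetres and lies roughly square to the edge, so that it can later be taken by its edge. Do not let it tip off, and leave the slotted divider and everything else where it is.

Things in the scene. Friction and masses are not known exactly. Their poses are not given: they have to be found in the camera images.
- shelf_edge (a point): Middle of the top front edge of the pine shelf's ledge, which is 100 mm above the marble worktop. x points from the front edge (the robot's side) to the back, y along the edge to the left, z up. The fixed ledge is flat and open above and at the back, 240 mm deep (x 0 to 240) and 544 mm long (y -272 to 272) between two pine end panels 18 mm thick that rise 50 mm above it.
- door (a joint): Position (m) of the sliding door along the shelf's y: 0 in the middle, +0.130 at the left end stop, -0.130 at the right one. It slides with light friction (1.5 N, some damping) and stays where left. The panel of frosted glass is 260 mm long (y), 6 mm thick, stands 8 to 14 mm behind the front edge and rises 64 mm above the ledge. It starts near the middle, partly in front of both dividers; a plate cannot pass through or under it.
- door_pull (a point): Centre of the front (robot-side) face of the door's steel pull: an upright block on the middle of the door, 12 mm wide (y), standing 30 mm out from the glass towards the robot (so it reaches 22 mm in front of the ledge edge), 15 to 65 mm above the ledge.
- divider: The plain divider to be pushed: whitish acrylic rectangle 120 mm (its x, front to back) by 85 mm (its y), 8 mm thick, 70 to 140 g, lying flat on the ledge on one side of the middle (left or right varies), turned up to 0.2 rad. Origin: centre of its underside. Pushed with fingertips behind its rear edge it slides and stops with them.
- divider_front (a point): Middle of the plain divider's front edge (the edge towards the robot), half-way up its thickness, 60 mm from its centre; its axes are those of the divider.
- comb: The other divider, of the same material, 120 by 85 by 8 mm, also turned up to 0.2 rad, but with two slots 18 mm wide and 57 mm deep cut into one long side. It lies on the other half of the ledge. Origin: centre of its underside. Leave it.
- tube: Grey PVC tube mold, capped at its lower end, 54 mm across and 70 mm high, standing on the ledge's middle towards the back. Origin: centre of its underside. Leave it.
- jar: Amber jar, 40 mm across and 45 mm high, on the ledge's middle in front of the tube. Origin: centre of its underside. Leave it.
- trays: Stack of three teal silicone cavity trays, 130 by 180 by 83 mm, on the worktop left of the shelf. Origin: centre of its underside. Leave it.
- jug: Stainless jug, 96 mm across and 150 mm high, on the worktop right of the shelf. Origin: centre of its underside. Leave it.
- cup: White cup, 70 mm across and 60 mm high, on the worktop in front of the shelf, left. Origin: centre of its underside. Leave it.
- spatula: Spatula, about 200 mm long, lying on the worktop in front of the shelf, right. Leave it.
There are look-alikes about, which are no part of the job. Leave any green or turquoise look-alike of the divider alone.

How it is judged:
On the way, in this order (a step that is already met when the one before it is completed fails the run):
1. the door has been pushed to the end away from the plain divider (((y of divider_front in the frame of shelf_edge above 0.04 m and value of joint door below -0.105 m) or (y of divider_front in the frame of shelf_edge below -0.04 m and value of joint door above 0.105 m))), for 0.2 s.
2. the plain divider sticks out over the front edge (x of divider_front in the frame of shelf_edge between -0.054 and -0.025 m and angle between the x axis of divider and the x axis of shelf_edge, either way round below 0.26 rad), for 0.2 s.
At the end, for the whole second after the job is handed in: The door is within 25 mm of the end stop away from the plain divider; that divider lies flat and still on the ledge, its front edge 25 to 54 mm beyond the ledge's front edge, square to it within 15 degrees; nothing else has been moved (all of step 2 and ((y of divider_front in the frame of shelf_edge above 0.04 m and value of joint door below -0.105 m) or (y of divider_front in the frame of shelf_edge below -0.04 m and value of joint door above 0.105 m)) and angle between divider's own z axis and vertical below 0.06 rad and linear speed of divider below 0.01 m/s and height (world z) of divider between 0.094 and 0.106 m); the robot touches nothing.
It fails at once if the plain divider is lifted off the ledge (height (world z) of divider above 0.115 m).
It fails at once if the plain divider tips or falls (angle between divider's own z axis and vertical above 0.25 rad or height (world z) of divider below 0.085 m).
It fails at once if the slotted divider is moved more than 15 mm (distance of comb from where it was at the start of the episode above 0.015 m).
It fails at once if the tube, jar, trays, jug, cup or spatula is moved more than 20 mm (distance of any of tube, jar, trays, jug, cup, spatula from where it was at the start of the episode above 0.02 m).
It also fails if it takes over 50 s, if anything falls off the work surface, if the arm or the gripper's body presses on something with over 40 N, if the wrist force passes 120 N, or if a joint passes its speed limit or range.

### The arm

A 6-joint arm with a two-finger parallel gripper is mounted at the origin on the work surface. World frame = base frame: x ahead of the robot, y to its left, z up, the work surface at z = 0. Lengths are in m, angles in rad, forces in N, time in s.
With the tool pointing down it reaches from about 0.4 to 0.825 m from the base axis. Payload 7 kg.
Tool frame: the origin (TCP) lies at the very end of the fingers, on their centre line; the grasp point (between the pads) lies 19 mm behind it; x points along the fingers, y is the direction in which the jaws open and shut, and the axes are right-handed (so a half turn about x gives the same grasp; the last joint's range is limited). The gripper opens to 88 mm and grips with 3 to 60 N. Pads are 19 mm wide; open, the fingers measure 130 mm over their backs; the gripper's body (78 mm by 193 mm) begins 47 mm behind the grasp point.
Start: joints at [1.464, 0.359, 0.012, 0, -1.224, -0.288], TCP at [0.26, 0.623, 0.227] pointing down, gripper open.
Joint ranges: [-3.07, 3.07], [-1.43, 2.12], [-1.02, 1.25], [-3.03, 1.67], [-3.05, -0], [-3.03, 3.03]. Speed limits (rad/s): [2.39, 2.39, 3.01, 3.14, 3.14, 3.14].

### API

Orientations are given as [roll, pitch, yaw] about the fixed x, y, z axes, in that order (R = Rz(yaw) Ry(pitch) Rx(roll)).
In Python, from station import arm, cams gives the robot as it stands. The module is installed in compiled form; this text tells all that it offers.
- The arm moves only by the tool carry_out, never from a script. Its argument "deltas" is a list of rows, each a list of 6 numbers: the shift along the tool's x, y, z in units of 0.04 m (1.0 is 0.04 m), then the turn, a rotation vector about the tool's x, y, z in units of 4 degrees (1.0 is 4 degrees). In form: [[tx, ty, tz, ax, ay, az], ...]. A call has 1 to 5 rows; each row shifts and turns the pose as measured when the row begins, along the tool's axes as they then stand; what a row does not reach is not made up. A row lasts 1/10 s, in which the tool goes at most 50 mm and 8.59 degrees, less where a joint would pass 70% of its speed; a pose out of reach is approached as far as the arm can. A call with a number of a shift or a turn outside -1 to 1 is refused whole. A call with a gripper value outside its range is refused whole. "hand" is the closure, from 0 (fully open) to 1 (shut), set as the call begins (left out, the last holds). The fingers move at their own pace and stop on an object; "newtons" is the grip in N (left out, the last holds). Time passes only in rows, so rows that do not move let the fingers close. It gives the time, the measured TCP pose, the force and the opening at its end, in the units of the state.
- arm.get_state(): the state, without advancing time (a new reading comes with each control period).
- cams.grab_frame(name): name is "side" or "top"; returns a dict with "pixels" (420x560x3 uint8, red, green, blue), "fx", "fy", "cx", "cy" (pixels), "T" (4x4, takes a point from camera to world coordinates). Camera axes: x right, y up, looking along -z (the intrinsics and any distortion apply to the point x, -y, -z); pixel columns grow to the right and rows downward; lengths in m; the calibration is good to about 2 mm. A picture is of the moment at which its call begins. There is no depth.
- arm.job_done(): hands the job in, once; it reports no verdict.
The state is a dict: "t": time; "q": joint angles; "qd": joint speeds; "joint_efforts": joint torques, N m; "eef_pos": TCP position; "ee_rot": TCP orientation; "force": force on the tool from outside, world axes, zero at the start; "moment": the same for the moment, N m; "width": finger opening in m.
Only numpy, scipy, OpenCV 4.12 (cv2) and the standard library are available. Lean on these libraries where they do the work, as an engineer would, in place of code of your own. Each camera call takes 0.05 s, during which the arm holds its last target.

## Working session

There is one attempt and no reset: what is moved stays moved. The work goes in short steps, Python scripts to look and compute and a tool call to move; the robot and the scene stay as the last step left them, time stands still between calls to the robot, and variables do not carry over. Pictures are saved under pics/ and viewed, and the job is handed in when it is done.

Besides the shell and the picture viewer there is one more tool, called after ">>>" as a command line: name --pt "numbers of a row" for each row, then --argument value for the rest. carry_out: Moves the arm, as the interface text tells. Shifts and turns lie within -1 to 1; 1 stands for 0.04 m of shift or 4 degrees of turn. Its arguments: {"type":"object","properties":{"deltas":{"type":"array","items":{"type":"array","items":{"type":"number","minimum":-1,"maximum":1}}},"hand":{"type":"number"},"newtons":{"type":"number"}},"required":["deltas"]}

```bash
mkdir -p pics; cat > h.py <<'E'
import numpy as np, cv2
from station import arm, cams
def grab(n,fn=None):
    f=cams.grab_frame(n)
    if fn: cv2.imwrite('pics/'+fn,f['pixels'][:,:,::-1])
    return f
def ray(f,u,v):
    d=np.array([(u-f['cx'])/f['fx'],-(v-f['cy'])/f['fy'],-1.0])
    T=np.array(f['T']);return T[:3,3],T[:3,:3]@d
def onz(f,u,v,z):
    o,d=ray(f,u,v);return o+d*(z-o[2])/d[2]
def proj(f,p):
    T=np.array(f['T']);c=T[:3,:3].T@(np.array(p)-T[:3,3])
    return f['cx']+f['fx']*c[0]/-c[2], f['cy']-f['fy']*c[1]/-c[2]
E
python3 - <<'E'
from h import *
for n in('top','side'):
    f=grab(n,n+'0.png');print(n,{k:f[k] for k in f if k!='pixels'})
s=arm.get_state();print(s)
E
```

```text
top {'fx': 433.20398828948703, 'fy': 433.20398828948703, 'cx': 275.5690535372942, 'cy': 209.76400718790973, 'T': array([[ 0.00592621,  0.99014472, -0.13992251,  0.28539498],
       [-0.99989773,  0.00404615, -0.0137171 , -0.00653108],
       [-0.01301577,  0.13998949,  0.99006744,  1.3216045 ],
       [ 0.        ,  0.        ,  0.        ,  1.        ]])}
side {'fx': 444.63186547939995, 'fy': 444.63186547939995, 'cx': 280.532703232595, 'cy': 205.31789182542204, 'T': array([[-0.98892152,  0.08777511, -0.11970693,  0.32182321],
       [-0.14836991, -0.5598448 ,  0.8152056 ,  0.9411839 ],
       [ 0.00453746,  0.82393527,  0.56666576,  0.76443691],
       [ 0.        ,  0.        ,  0.        ,  1.        ]])}
{'t': 0.1, 'q': array([ 1.46411027e+00,  3.59340760e-01,  1.11614533e-02, -2.78754226e-04,
       -1.22412869e+00, -2.88101967e-01]), 'qd': array([ 0.0006982 , -0.00055883,  0.00203972,  0.00167285,  0.00071599,
       -0.00039131]), 'joint_efforts': array([-2.48065655e-03, -5.84165955e+01,  2.93752116e+01,  7.01548308e+00,
        1.02076528e-02, -4.11791859e-05]), 'eef_pos': array([0.25947926, 0.62265898, 0.22571005]), 'ee_rot': array([ 1.68726807,  1.56926211, -1.84920752]), 'force': array([-0.24197443, -0.14092612, -0.82304471]), 'moment': array([ 0.05722097, -0.02016633,  0.05894615]), 'width': 0.08714040061866431}
```

View pics/top0.png

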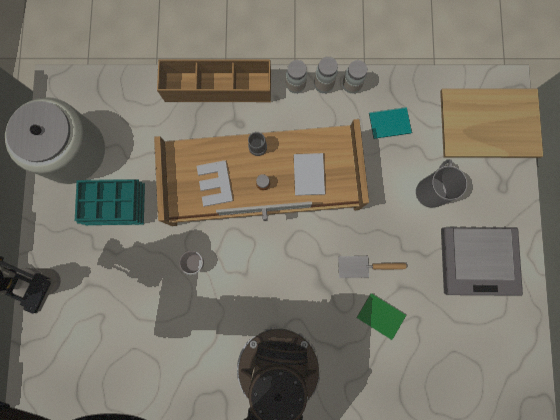

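View pics/side0.png

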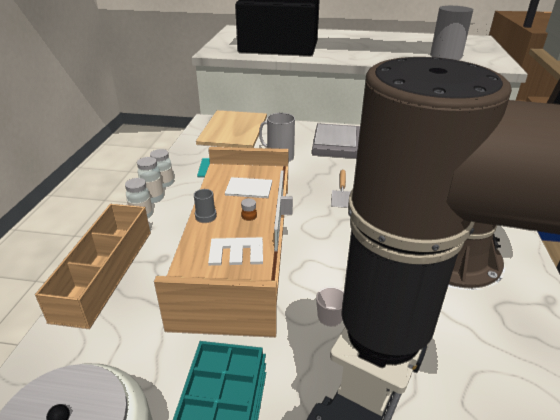

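Candidates: plain white plate at top (309,174), slotted plate (214,183), teal plate (390,122), green plate (381,316). By the description the plain white unslotted plate at (309,174) is the target. I'll check this in a close crop.

```bash
python3 - <<'E'
from h import *
im=cv2.imread('pics/top0.png')
cv2.imwrite('pics/crop0.png',cv2.resize(im[115:235,145:375],None,fx=3.4,fy=3.4,interpolation=cv2.INTER_CUBIC))
im=cv2.imread('pics/side0.png')
cv2.imwrite('pics/crops0.png',cv2.resize(im[140:340,150:350],None,fx=3,fy=3,interpolation=cv2.INTER_CUBIC))
E
```

```text
(no output)
```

View pics/crop0.png

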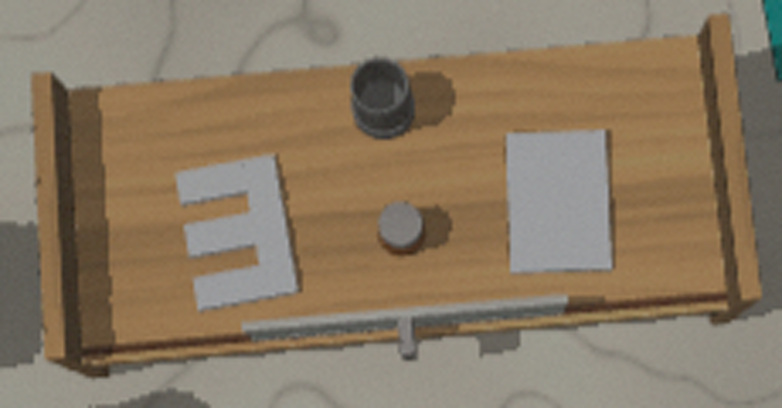

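View pics/crops0.png

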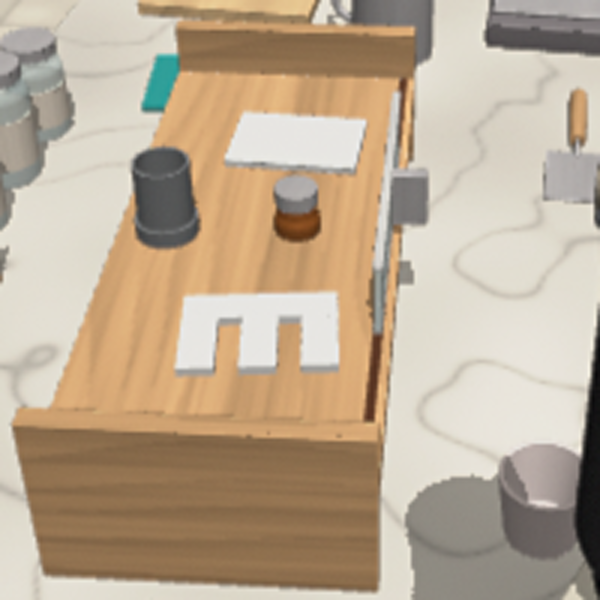

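Crop: the plate at crop (560,200) is plain and uncut, the one at (240,230) has two slots. So the divider is on the right and the door must go left (+y). Next I'll measure.

```bash
python3 - <<'E'
from h import *
np.set_printoptions(precision=4,suppress=True)
f=grab('top');im=f['pixels'];hsv=cv2.cvtColor(im,cv2.COLOR_RGB2HSV)
m=((hsv[...,1]<40)&(hsv[...,2]>125)).astype(np.uint8)
m[:130]=0;m[203:]=0;m[:,:190]=0;m[:,335:]=0
cs,_=cv2.findContours(m,cv2.RETR_EXTERNAL,cv2.CHAIN_APPROX_NONE)
for c in cs:
    if cv2.contourArea(c)<100: continue
    P=np.array([onz(f,u,v,.108)[:2] for u,v in c[:,0]],np.float32)
    r=cv2.minAreaRect(P);print(cv2.contourArea(c),'rect',r,'\n',cv2.boxPoints(r))
def C(x,y,z): return onz(f,145+x/3.4-.35,115+y/3.4-.35,z)
for n,x,y,z in [('Lpan out front',48,358,.15),('Lpan in front',68,360,.15),('Lpan out back',34,73,.15),('Rpan in front',735,302,.15),('Rpan out front',760,298,.15),('Rpan out back',730,15,.15),('Rpan in back',708,17,.15),('ledge back L',100,88,.1),('ledge back R',700,36,.1),
 ('front strip bottom L',105,366,.1),('R',725,313,.1),('strip top L',105,353,.1),('strip top R',720,300,.1),('doorL topfront',243,335,.164),('doorR topfront',566,308,.164),('pull front mid',408,355,.165),('jar top',401,227,.145),('tube top',380,88,.17)]:
    print(n,C(x,y,z))
f=grab('side');
def S(x,y,z): return onz(f,150+x/3-.33,140+y/3-.33,z)
for n,x,y,z in [('div corners',243,113,.108),('',366,118,.108),('',360,167,.108),('',225,160,.108),('front edge ledge L',376,425,.15),('panel out corner L',382,440,.15),('R panel front inner top',414,40,.15),('pull top',390,168,.165),('',426,170,.165),('doorL top',375,268,.164)]: print(n,S(x,y,z))
E
```

```text
819.5 rect ((0.5345067381858826, 0.18698161840438843), (0.119125135242939, 0.0836356058716774), 11.022186279296875) 
 [[0.468  0.2166]
 [0.484  0.1345]
 [0.601  0.1573]
 [0.585  0.2394]]
1130.5 rect ((0.5613015294075012, -0.08385253697633743), (0.11999286711215973, 0.08422321826219559), 1.9986032247543335) 
 [[ 0.4999 -0.0439]
 [ 0.5028 -0.128 ]
 [ 0.6227 -0.1238]
 [ 0.6198 -0.0397]]
329.5 rect ((0.6802163124084473, 0.1240503266453743), (0.02109428495168686, 0.2737728953361511), 0.09042192250490189) 
 [[ 0.6695  0.2609]
 [ 0.6699 -0.0129]
 [ 0.691  -0.0128]
 [ 0.6905  0.261 ]]
Lpan out front [0.4216 0.3287 0.15  ]
Lpan in front [0.42   0.3125 0.15  ]
Lpan out back [0.6585 0.3507 0.15  ]
Rpan in front [ 0.4693 -0.223   0.15  ]
Rpan out front [ 0.4726 -0.2431  0.15  ]
Rpan out back [ 0.7091 -0.224   0.15  ]
Rpan in back [ 0.7074 -0.2059  0.15  ]
ledge back L [0.6612 0.3084 0.1   ]
ledge back R [ 0.7084 -0.2072  0.1   ]
front strip bottom L [0.4209 0.2948 0.1   ]
R [ 0.4678 -0.2237  0.1   ]
strip top L [0.4318 0.2952 0.1   ]
strip top R [ 0.4788 -0.2197  0.1   ]
doorL topfront [0.439 0.17  0.164]
doorR topfront [ 0.4617 -0.0864  0.164 ]
pull front mid [0.4235 0.0387 0.165 ]
jar top [0.5308 0.0462 0.145 ]
tube top [0.6401 0.0632 0.17  ]
div corners [ 0.6226 -0.1209  0.108 ]
 [ 0.5051 -0.1301  0.108 ]
 [ 0.4964 -0.0455  0.108 ]
 [ 0.6189 -0.038   0.108 ]
front edge ledge L [0.4234 0.318  0.15  ]
panel out corner L [0.4174 0.3309 0.15  ]
R panel front inner top [ 0.4712 -0.2146  0.15  ]
pull top [0.4568 0.0378 0.165 ]
 [0.4272 0.0362 0.165 ]
doorL top [0.4478 0.1708 0.164 ]
```

```bash
cat >> h.py <<'E'
from scipy.spatial.transform import Rotation as R
np.set_printoptions(precision=4,suppress=True)
PSI=0.091; O=np.array([.447,.0425]); X=np.array([np.cos(PSI),np.sin(PSI)]); Y=np.array([-np.sin(PSI),np.cos(PSI)])
def s2w(x,y,z): return np.array([*(O+x*X+y*Y),z])
def w2s(p): d=np.array(p[:2])-O; return np.array([d@X,d@Y,p[2]])
def Rt(sgn): # tool x down, y = sgn*shelf Y
    y=np.array([*(sgn*Y),0]);x=np.array([0,0,-1.]);return np.c_[x,y,np.cross(x,y)]
def status(target=None,sgn=None):
    s=arm.get_state();M=R.from_euler('xyz',s['ee_rot']).as_matrix()
    print('t',s['t'],'pos',s['eef_pos'],'shelf',w2s(s['eef_pos']),'F',s['force'],'w',s['width'],'q',s['q'])
    for g in ((1,-1) if sgn is None else (sgn,)):
        rv=R.from_matrix(M.T@Rt(g)).as_rotvec(degrees=True)
        print('sgn',g,'rot units',rv/4)
    if target is not None:
        d=M.T@(s2w(*target)-s['eef_pos']);print('shift units (tool)',d/.04)
    return M
E
python3 - <<'E'
from h import *
print(status((-.016,-.06,.227)))
E
```

```text
t 0.2 pos [0.2595 0.6228 0.226 ] shelf [-0.134   0.5949  0.226 ] F [ 0.2762 -0.117  -0.0962] w 0.08754066553167011 q [ 1.4641  0.3591  0.0114 -0.0002 -1.2241 -0.2881]
sgn 1 rot units [38.0409 -0.0199 -0.0027]
sgn -1 rot units [-6.9591  0.002  -0.0147]
shift units (tool) [ -0.0111  13.1017 -10.2532]
[[-0.0003 -0.3847 -0.9231]
 [-0.001  -0.9231  0.3847]
 [-1.      0.001  -0.0001]]
```

>>> carry_out --pt "0 0.7 -0.7 -1 0 0" --pt "0 0.7 -0.7 -1 0 0" --pt "0 0.7 -0.7 -1 0 0" --pt "0 0.8 -0.6 -1 0 0" --pt "0 0.8 -0.6 -1 0 0" --hand 1

```text
t: 0.7
eef_pos: [0.3506, 0.444, 0.2231]
ee_rot: [1.345, 1.566, -1.824]
force: [0.3, 0.5, 0.1]
width: 0.0532
```

>>> carry_out --pt "0 1 0 -1 0 0" --pt "0 1 0 -1 0 0" --pt "0 1 0 0 0 0" --pt "0 1 0 0 0 0" --pt "0 1 0 0 0 0"

```text
t: 1.2
eef_pos: [0.3665, 0.2365, 0.2232]
ee_rot: [1.238, 1.565, -1.783]
force: [0.7, -0.8, 0.8]
width: 0.0134
```

```bash
python3 - <<'E'
from h import *
status((-.016,-.06,.227))
E
```

```text
t 1.2 pos [0.3665 0.2365 0.2232] shelf [-0.0626  0.2005  0.2232] F [ 0.6898 -0.7693  0.8081] w 0.013379697622466321 q [ 1.03   -0.0425 -0.4861  0.0019 -1.1323  0.6598]
sgn 1 rot units [-44.5861   0.1144   0.0377]
sgn -1 rot units [ 0.4137  0.0242 -0.0735]
shift units (tool) [-0.0642  6.5432 -0.9753]
```

>>> carry_out --pt "0 1 -0.2 0.4 0 0" --pt "0 1 -0.2 0 0 0" --pt "0 1 -0.2 0 0 0" --pt "0 1 -0.2 0 0 0" --pt "0 1 -0.2 0 0 0"

```text
t: 1.7
eef_pos: [0.4253, 0.0331, 0.2255]
ee_rot: [2.364, 1.568, -0.683]
force: [0.4, 0.6, 0.3]
width: 0.0008
```

>>> carry_out --pt "0 0.9 -0.1 0 0 0" --pt "0 0.5 0 0 0 0" --pt "0 0 0 0 0 0"

```text
t: 2.0
eef_pos: [0.4346, -0.0285, 0.2257]
ee_rot: [2.365, 1.568, -0.687]
force: [-0.1, -0.2, -0.1]
width: 0.0003
```

```bash
python3 - <<'E'
from h import *
status((-.016,-.06,.135))
grab('top','t1.png');grab('side','s1.png')
E
```

```text
t 2.0 pos [ 0.4346 -0.0285  0.2257] shelf [-0.0188 -0.0696  0.2257] F [-0.1124 -0.1779 -0.1473] w 0.0002731886744259982 q [ 0.3933 -0.0503 -0.4879  0.0031 -1.1317  1.2657]
sgn 1 rot units [44.9788 -0.0507  0.0516]
sgn -1 rot units [-0.0211 -0.0329 -0.0323]
shift units (tool) [ 2.2672 -0.2447 -0.0644]
```

>>> carry_out --pt "0.8 0 0 0 0 0" --pt "0.8 0 0 0 0 0" --pt "0.6 0 0 0 0 0" --pt "0 0 0 0 0 0"

```text
t: 2.5
eef_pos: [0.4362, -0.0235, 0.1369]
ee_rot: [3.09, 1.563, 0.042]
force: [-0.4, 0.1, 0.1]
width: 0.0002
```

```bash
python3 - <<'E'
from h import *
status((-.016,-.06,.135))
im=grab('top','t1.png')['pixels'][110:250,150:380,::-1]
im2=grab('side','s1.png')['pixels'][120:320,180:400,::-1]
a=cv2.resize(im,(800,487));cv2.imwrite('pics/t1c.png',a);cv2.imwrite('pics/s1c.png',cv2.resize(im2,(660,600)))
E
```

```text
t 2.5 pos [ 0.4362 -0.0235  0.1369] shelf [-0.0167 -0.0647  0.1369] F [-0.3786  0.143   0.0744] w 0.00015300875328368727 q [ 0.4034  0.0393 -0.6244  0.0035 -0.8999  1.2594]
sgn 1 rot units [-44.9541   0.0087  -0.1734]
sgn -1 rot units [ 0.0456 -0.1105 -0.0056]
shift units (tool) [ 0.0465 -0.1183 -0.0188]
```

View pics/t1c.png

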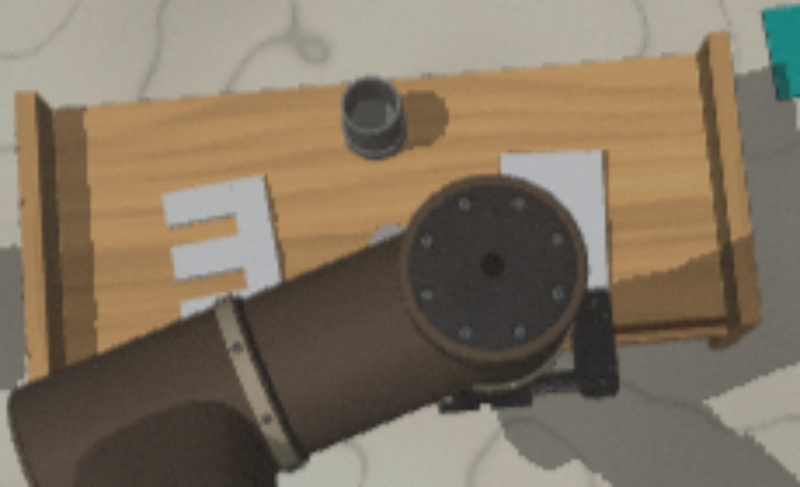

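View pics/s1c.png

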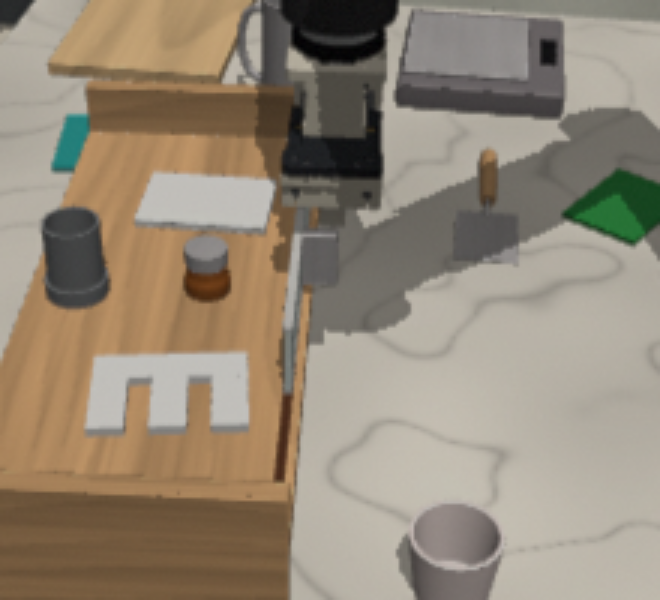

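Side crop: the fingers hang beside the pull (~(320,260)) in front of the glass, clear of it. Now push left.

>>> carry_out --pt "0 -0.3 0 0 0 0" --pt "0 -0.3 0 0 0 0" --pt "0 -0.3 0 0 0 0" --pt "0 -0.3 0 0 0 0" --pt "0 -0.3 0 0 0 0"

```text
t: 3.1
eef_pos: [0.4356, 0.0412, 0.1467]
ee_rot: [-3.072, 1.55, 0.166]
force: [-0.1, -1.9, -0.3]
width: 0.0003
```

>>> carry_out --pt "0 -0.3 0 0 0 0" --pt "0 -0.3 0 0 0 0" --pt "0 -0.3 0 0 0 0" --pt "0 -0.3 0 0 0 0" --pt "0 -0.3 0 0 0 0"

```text
t: 3.6
eef_pos: [0.4297, 0.1062, 0.1505]
ee_rot: [-3.045, 1.546, 0.195]
force: [0.8, -2.5, -1.3]
width: 0.0005
```

```bash
python3 - <<'E'
from h import *
status((-.016,.10,.135))
im2=grab('side','s2.png')['pixels'][120:320,180:400,::-1]
cv2.imwrite('pics/s2c.png',cv2.resize(im2,(660,600)))
E
```

```text
t 3.6 pos [0.4297 0.1062 0.1505] shelf [-0.0114  0.065   0.1505] F [ 0.7807 -2.5442 -1.3267] w 0.00045955681469926255 q [ 0.702   0.0213 -0.6117  0.0154 -0.9158  0.9584]
sgn 1 rot units [-44.8846  -0.0566  -0.5635]
sgn -1 rot units [ 0.1118 -0.3596  0.0361]
shift units (tool) [ 0.3868 -0.8754  0.1177]
```

View pics/s2c.png

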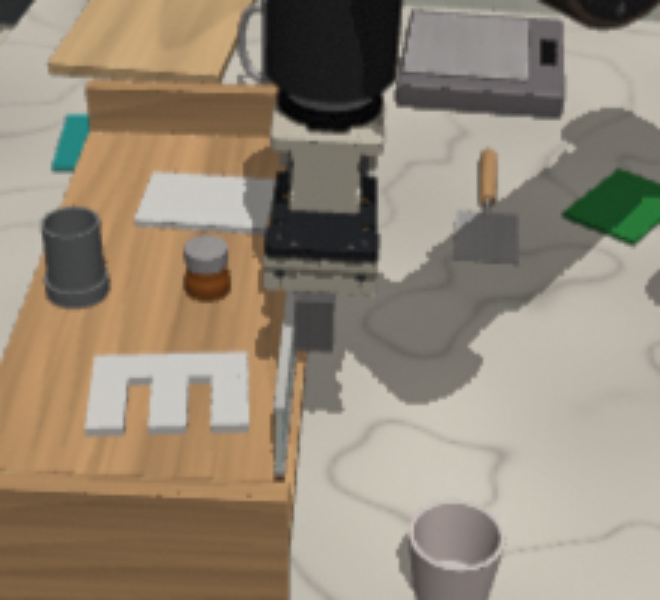

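>>> carry_out --pt "0.2 -0.2 0.1 0 -0.3 0" --pt "0.2 -0.2 0.1 0 0 0" --pt "0.1 -0.2 0 0 0 0"

```text
t: 3.95
eef_pos: [0.4204, 0.1333, 0.1303]
ee_rot: [-2.526, 1.564, 0.715]
force: [0.6, -2.0, 3.3]
width: 0.0002
```

```bash
python3 - <<'E'
from h import *
status((-.016,.10,.135))
im2=grab('side','s3.png')['pixels'][120:320,180:400,::-1]
cv2.imwrite('pics/s3c.png',cv2.resize(im2,(660,600)))
E
```

```text
t 3.95 pos [0.4204 0.1333 0.1303] shelf [-0.0183  0.0928  0.1303] F [ 0.6335 -2.0038  3.3046] w 0.00022963443968758128 q [ 0.7572  0.0559 -0.6232  0.0004 -0.8847  0.913 ]
sgn 1 rot units [-44.8761  -0.0911  -0.1276]
sgn -1 rot units [ 0.1236 -0.0815  0.0582]
shift units (tool) [-0.1169 -0.1799 -0.0588]
```

View pics/s3c.png

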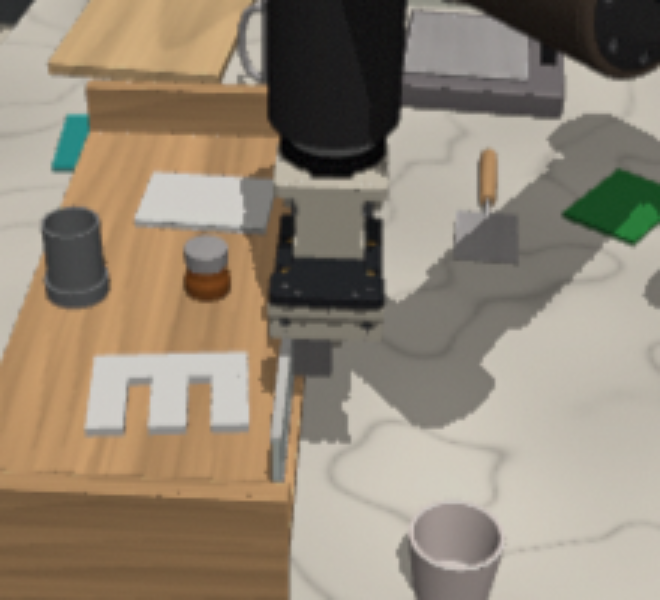

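>>> carry_out --pt "0 -0.2 0 0 0 0" --pt "0 -0.2 0 0 0 0"

```text
t: 4.2
eef_pos: [0.4184, 0.1468, 0.1294]
ee_rot: [2.114, 1.566, -0.927]
force: [26.4, -52.8, 6.0]
width: 0.0003
```

>>> carry_out --pt "0 -0.2 0 0 0 0"

```text
t: 4.3
eef_pos: [0.4181, 0.1467, 0.1297]
ee_rot: [1.552, 1.55, -1.488]
force: [38.9, -67.5, 5.3]
width: 0.0003
```

```bash
python3 - <<'E'
from h import *
status((-.016,.10,.135))
im2=grab('side','s4.png')['pixels'][200:300,230:330,::-1]
cv2.imwrite('pics/s4c.png',cv2.resize(im2,(600,600),interpolation=cv2.INTER_CUBIC))
E
```

```text
t 4.3 pos [0.4181 0.1467 0.1297] shelf [-0.0193  0.1063  0.1297] F [ 38.9328 -67.4783   5.2514] w 0.0003191724334877326 q [ 0.7996  0.0683 -0.6193  0.0199 -0.8968  0.8604]
sgn 1 rot units [-44.8433   0.4614   0.0061]
sgn -1 rot units [ 0.1543  0.0039 -0.2947]
shift units (tool) [-0.1282  0.1623 -0.0802]
```

View pics/s4c.png

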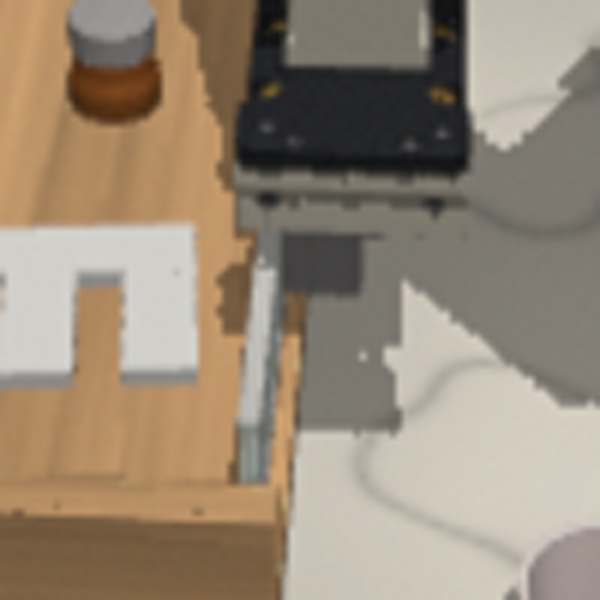

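The door is at its end stop: the force jumped, and its end is at the left panel. Back off and lift.

>>> carry_out --pt "0 0.5 0.1 0 0 0" --pt "0 0.5 0.1 0 0 0" --pt "-1 0.3 0 0 0 0" --pt "-1 0.3 0 0 0 0" --pt "-0.5 0.3 0 0 0 0"

```text
t: 4.85
eef_pos: [0.4163, 0.068, 0.2315]
ee_rot: [1.302, 1.54, -1.74]
force: [-0.2, -0.1, -0.5]
width: 0.0001
```

```bash
python3 - <<'E'
from h import *
status((.215,-.139,.24))
f=grab('side','s5.png');im2=f['pixels'][200:300,230:330,::-1]
cv2.imwrite('pics/s5c.png',cv2.resize(im2,(600,600),interpolation=cv2.INTER_CUBIC))
E
```

```text
t 4.85 pos [0.4163 0.068  0.2315] shelf [-0.0283  0.0282  0.2315] F [-0.2105 -0.0563 -0.4643] w 0.00013728389199802685 q [ 0.6548 -0.0717 -0.5021  0.0226 -1.163   1.0061]
sgn 1 rot units [-44.8761   0.6615   0.1792]
sgn -1 rot units [ 0.1186  0.1144 -0.4222]
shift units (tool) [-0.1363  4.2345 -6.0464]
```

View pics/s5c.png

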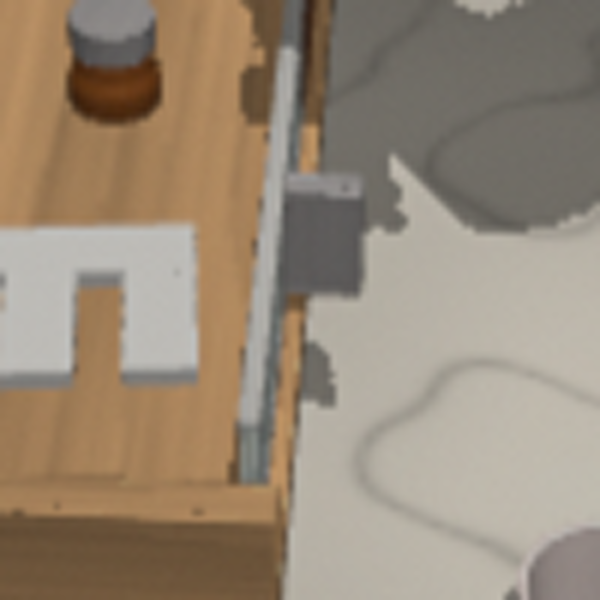

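Side crop: pull now at (320,235), the door end sits at the left panel, and the comb is unmoved. Now move behind the divider, fingers about half open.

>>> carry_out --pt "0 1 -0.2 0.1 0.1 -0.4" --pt "0 1 -0.8 0 0 0" --pt "0 1 -0.8 0 0 0" --pt "0 0.6 -1 0 0 0" --pt "0 0.4 -1 0 0 0" --hand 0.5

```text
t: 5.4
eef_pos: [0.5887, -0.0752, 0.2405]
ee_rot: [-2.745, 1.554, 0.499]
force: [0.6, 1.6, 1.0]
width: 0.0349
```

>>> carry_out --pt "0 0 -1 0 0 0" --pt "0 0 -0.7 0 0 0" --pt "0 0 0 0 0 0"

```text
t: 5.7
eef_pos: [0.6634, -0.0699, 0.2374]
ee_rot: [-2.668, 1.556, 0.57]
force: [-0.2, -0.7, -0.1]
width: 0.0436
```

```bash
python3 - <<'E'
from h import *
f=grab('side','s6.png');print(w2s(onz(f,230+325/6,200+186/6,.165)),'pull')
status((.205,-.139,.115),-1)
cv2.imwrite('pics/s6c.png',cv2.resize(f['pixels'][100:300,170:390,::-1],(660,600)))
E
```

```text
[-0.009   0.1348  0.165 ] pull
t 5.75 pos [ 0.6619 -0.0699  0.2373] shelf [ 0.2038 -0.1314  0.2373] F [ 0.087  -0.0343  0.2923] w 0.043409322281783604 q [ 0.1836  0.3307 -0.0018 -0.0063 -1.2255  1.486 ]
sgn -1 rot units [ 0.0819 -0.1753  0.1015]
shift units (tool) [3.0571 0.2106 0.0077]
```

View pics/s6c.png

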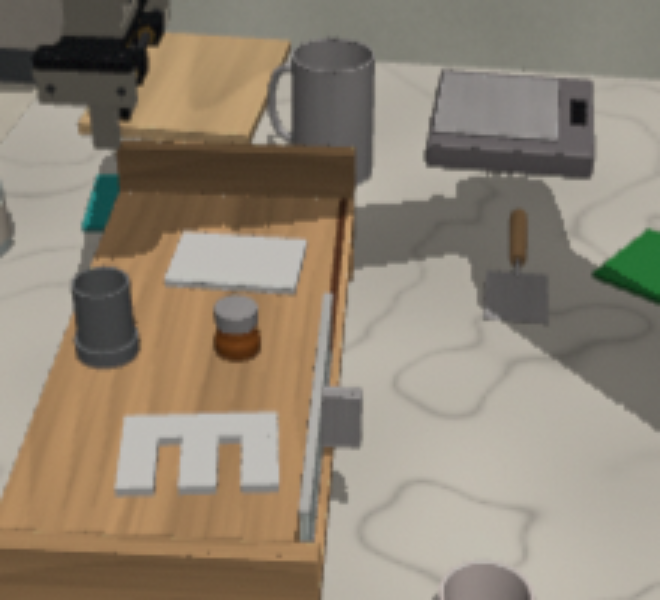

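Side view: door at the left (pull y ≈ 0.135), the divider (235,260) is free, fingers above and behind it. Descend.

>>> carry_out --pt "0.8 0.2 0 0.1 -0.2 0.1" --pt "0.8 0 0 0 0 0" --pt "0.8 0 0 0 0 0" --pt "0.4 0 0 0 0 0" --pt "0 0 0 0 0 0"

```text
t: 6.25
eef_pos: [0.6611, -0.0753, 0.1226]
ee_rot: [-1.9, 1.569, 1.331]
force: [-0.3, 0.3, 0.0]
width: 0.0437
```

```bash
python3 - <<'E'
from h import *
f=grab('side','s7.png')
status((.205,-.139,.104),-1)
cv2.imwrite('pics/s7c.png',cv2.resize(f['pixels'][130:250,170:300,::-1],(650,600)))
E
```

```text
t 6.3 pos [ 0.6616 -0.0754  0.1238] shelf [ 0.203  -0.1369  0.1238] F [-1.7906  0.5642  0.3153] w 0.043638492088508736 q [ 0.1782  0.4186 -0.1418 -0.0012 -1.0087  1.4829]
sgn -1 rot units [-0.0192 -0.024   0.0167]
shift units (tool) [ 0.4955  0.0537 -0.0491]
```

View pics/s7c.png

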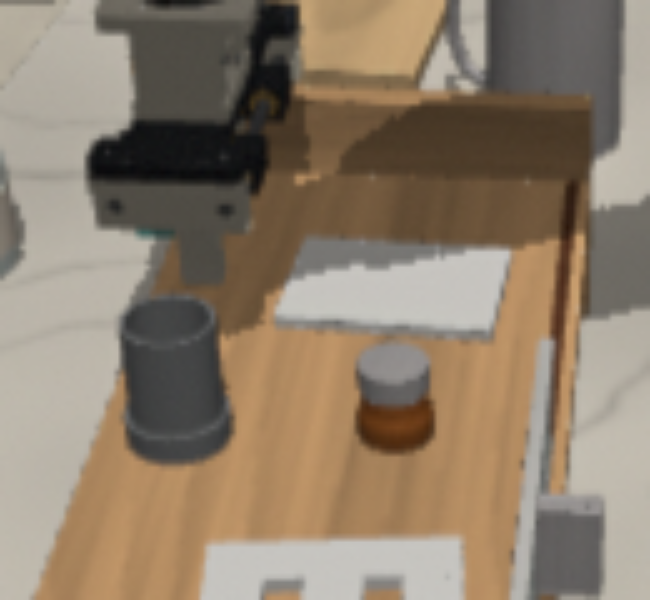

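>>> carry_out --pt "0.3 0 0 0 0 0" --pt "0.15 0 0 0 0 0" --pt "0 0 0 0 0 0"

```text
t: 6.6
eef_pos: [0.663, -0.0746, 0.1083]
ee_rot: [-2.967, 1.564, 0.265]
force: [-1.0, -0.2, 0.7]
width: 0.044
```

```bash
python3 - <<'E'
from h import *
status((.1755,-.139,.104),-1)
E
```

```text
t 6.6 pos [ 0.663  -0.0746  0.1083] shelf [ 0.2045 -0.1362  0.1083] F [-0.9582 -0.1843  0.6532] w 0.044027982549903616 q [ 0.1793  0.4318 -0.1604 -0.0008 -0.9713  1.4825]
sgn -1 rot units [-0.007  -0.1024  0.018 ]
shift units (tool) [0.101  0.0706 0.7246]
```

>>> carry_out --pt "0.11 0 0 0 0 0" --pt "0 0 0.2 0 0 0" --pt "0 0 0.2 0 0 0"

```text
t: 6.9
eef_pos: [0.6475, -0.076, 0.1045]
ee_rot: [-3.02, 1.561, 0.212]
force: [0.7, -0.9, 0.3]
width: 0.0437
```

```bash
python3 - <<'E'
from h import *
status((.1755,-.139,.1035),-1)
E
```

```text
t 6.9 pos [ 0.6475 -0.076   0.1045] shelf [ 0.1889 -0.1362  0.1045] F [ 0.6857 -0.9109  0.2567] w 0.04367265296073351 q [ 0.1816  0.4121 -0.203  -0.0004 -0.9463  1.4799]
sgn -1 rot units [-0.006  -0.1342  0.0164]
shift units (tool) [0.0206 0.0701 0.3355]
```

>>> carry_out --pt "0.02 0 0.2 0 -0.1 0" --pt "0 0 0.2 0 0 0" --pt "0 0 0.2 0 0 0" --pt "0 0 0.2 0 0 0" --pt "0 0 0 0 0 0"

```text
t: 7.4
eef_pos: [0.6114, -0.0793, 0.1047]
ee_rot: [-2.701, 1.567, 0.531]
force: [0.3, -0.2, 0.4]
width: 0.0441
```

```bash
python3 - <<'E'
from h import *
f=grab('side','s8.png')
status((.0895,-.139,.1035),-1)
cv2.imwrite('pics/s8c.png',cv2.resize(f['pixels'][130:250,170:300,::-1],(650,600)))
E
```

```text
t 7.45 pos [ 0.612  -0.0793  0.1048] shelf [ 0.1533 -0.1363  0.1048] F [-0.2805 -0.5024  0.5778] w 0.044040760297317426 q [ 0.1865  0.3643 -0.2784 -0.0012 -0.9243  1.4754]
sgn -1 rot units [-0.0079 -0.0517  0.0192]
shift units (tool) [0.0268 0.0688 1.5947]
```

View pics/s8c.png

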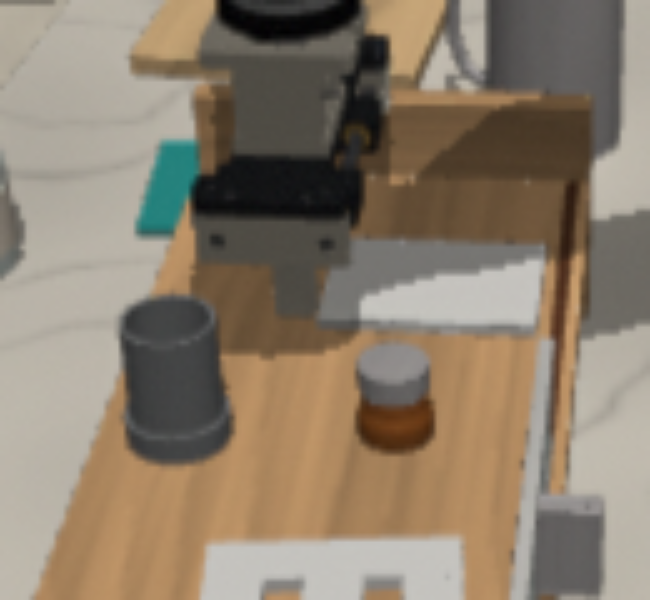

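```bash
python3 - <<'E'
from h import *
f=grab('side')
im=f['pixels'];hsv=cv2.cvtColor(im,cv2.COLOR_RGB2HSV)
for x,y in [(533,325),(546,243)]: print(w2s(onz(f,170+x/5-.4,130+y/5-.4,.108)))
E
```

```text
[ 0.0239 -0.0969  0.108 ]
[ 0.0222 -0.183   0.108 ]
```

>>> carry_out --pt "0.02 0.05 0.2 0 0 0" --pt "0 0 0.2 0 0 0" --pt "0 0 0.2 0 0 0" --pt "0 0 0.2 0 0 0" --pt "0 0 0 0 0 0"

```text
t: 8.0
eef_pos: [0.58, -0.0844, 0.1044]
ee_rot: [-2.993, 1.564, 0.239]
force: [0.4, -0.4, 0.5]
width: 0.0439
```

```bash
python3 - <<'E'
from h import *
f=grab('side','s9.png')
status((.0895,-.139,.1035),-1)
cv2.imwrite('pics/s9c.png',cv2.resize(f['pixels'][130:250,170:300,::-1],(650,600)))
E
```

```text
t 8.05 pos [ 0.5804 -0.0844  0.1043] shelf [ 0.1213 -0.1385  0.1043] F [-0.4505 -0.0858  0.6   ] w 0.043901574984301105 q [ 0.1886  0.3183 -0.3514 -0.0004 -0.8944  1.4735]
sgn -1 rot units [ 0.0005 -0.096   0.0133]
shift units (tool) [0.0153 0.0123 0.7945]
```

View pics/s9c.png

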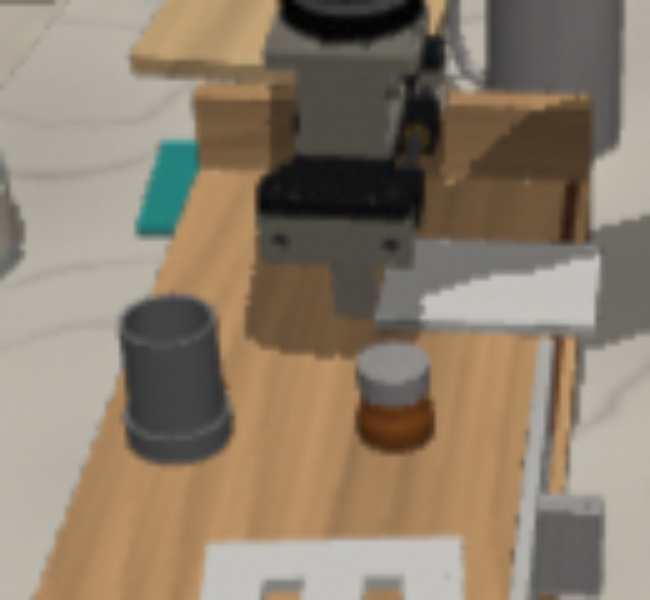

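>>> carry_out --pt "0.02 0 0.2 0 -0.1 0" --pt "0 0 0.2 0 0 0" --pt "0 0 0.2 0 0 0" --pt "0 0 0.1 0 0 0" --pt "0 0 0 0 0 0"

```text
t: 8.55
eef_pos: [0.5513, -0.087, 0.104]
ee_rot: [-2.727, 1.569, 0.506]
force: [0.8, 0.2, 1.0]
width: 0.0438
```

```bash
python3 - <<'E'
from h import *
f=grab('side','s10.png')
for x,y in [(596,328),(600,250)]: print(w2s(onz(f,170+x/5-.4,130+y/5-.4,.108)))
status((.0895,-.139,.1035),-1)
cv2.imwrite('pics/s10c.png',cv2.resize(f['pixels'][130:250,170:300,::-1],(650,600)))
E
```

```text
[-0.0102 -0.0962  0.108 ]
[-0.009  -0.1773  0.108 ]
t 8.6 pos [ 0.5514 -0.087   0.1039] shelf [ 0.0922 -0.1385  0.1039] F [-0.4617  1.0324 -0.1567] w 0.043803146861331306 q [ 0.1938  0.28   -0.4095 -0.0007 -0.8801  1.469 ]
sgn -1 rot units [ 0.0095 -0.017   0.009 ]
shift units (tool) [0.0108 0.0131 0.0683]
```

View pics/s10c.png

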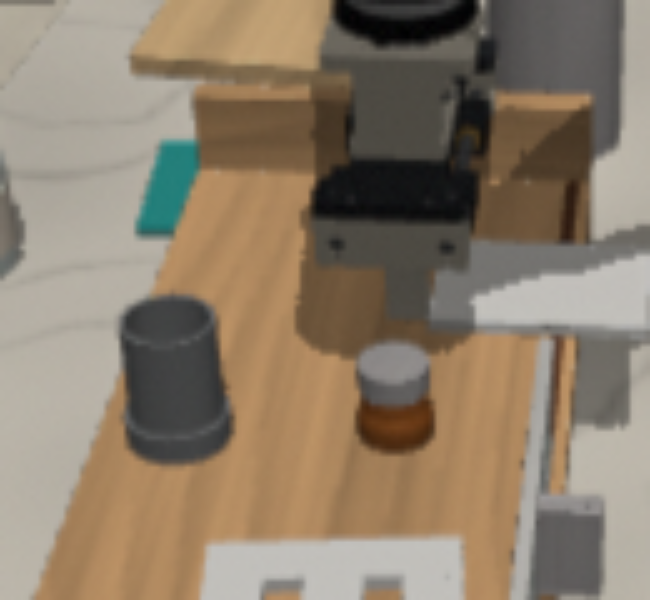

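>>> carry_out --pt "0 0 -0.3 0 0 0" --pt "0 0 -0.4 0 0 0" --pt "-0.8 0 0 0 0 0" --pt "-1 0 0 0 0 0" --pt "-1 0 0 0 0 0"

```text
t: 9.1
eef_pos: [0.5785, -0.0846, 0.2107]
ee_rot: [-0.039, 1.554, -3.091]
force: [0.9, -0.9, 0.0]
width: 0.044
```

>>> carry_out --pt "0 0 -1 0 0 0" --pt "0 0.4 -1 0 0 0" --pt "0 0.4 -1 0 0 0" --pt "0 0.4 -0.5 0 0 0" --pt "0 0 0 0 0 0"

```text
t: 9.6
eef_pos: [0.7334, -0.1204, 0.2159]
ee_rot: [-0.036, 1.564, -3.085]
force: [-0.3, -0.8, -0.7]
width: 0.0438
```

```bash
python3 - <<'E'
from h import *
f=grab('side','s11.png');g=grab('top','t11.png')
status(None,-1)
cv2.imwrite('pics/s11c.png',cv2.resize(f['pixels'][130:280,170:350,::-1],(720,600)))
cv2.imwrite('pics/t11c.png',cv2.resize(g['pixels'][115:245,145:375,::-1],None,fx=3.4,fy=3.4,interpolation=cv2.INTER_CUBIC))
E
```

```text
t 9.7 pos [ 0.7313 -0.1191  0.2162] shelf [ 0.2684 -0.1868  0.2162] F [-0.6162 -0.4618 -0.5022] w 0.043848129650519825 q [ 0.0998  0.4775  0.1736 -0.0011 -1.2747  1.5646]
sgn -1 rot units [0.0322 0.1118 0.0145]
```

View pics/s11c.png

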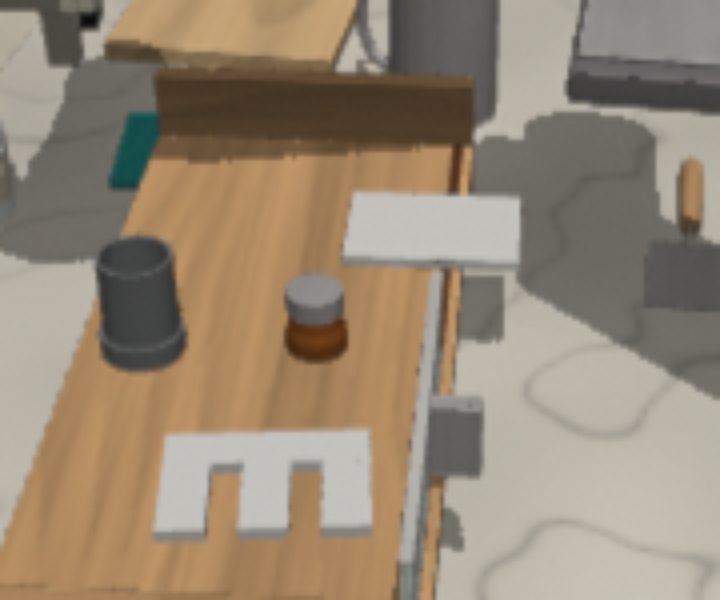

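View pics/t11c.png

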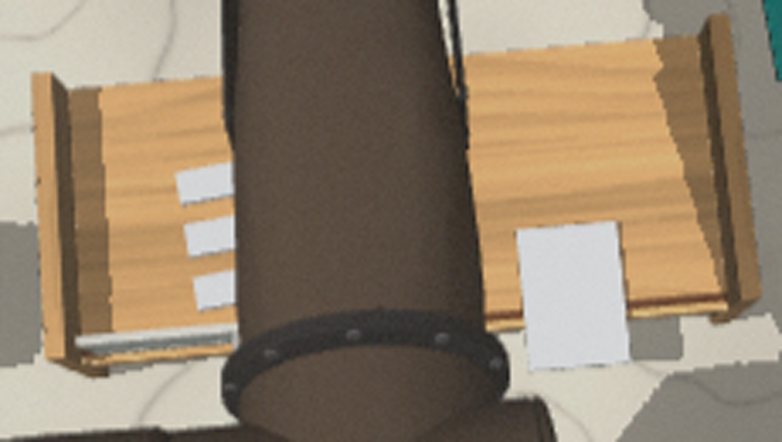

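```bash
python3 - <<'E'
from h import *
f=grab('top');g=grab('side')
for n,x,y in [('fl',530,369),('fr',630,361),('bl',517,231),('br',617,222)]:
    print('top',n,w2s(onz(f,145+x/3.4-.35,115+y/3.4-.35,.108)))
for n,x,y in [('fl',519,264),('fr',521,198),('bl',344,260),('br',353,193)]: print('side',n,w2s(onz(g,170+x/4-.4,130+y/4-.4,.108)))
print('door L',w2s(onz(f,145+76/3.4,115+342/3.4,.164)), 'comb corner',w2s(onz(f,145+177/3.4,115+175/3.4,.108)))
print('pull',w2s(onz(g,170+458/4,130+400/4,.165)), arm.get_state()['force'])
E
```

```text
top fl [-0.0372 -0.0998  0.108 ]
top fr [-0.0377 -0.1828  0.108 ]
top bl [ 0.0797 -0.0997  0.108 ]
top br [ 0.08  -0.184  0.108]
side fl [-0.0386 -0.0961  0.108 ]
side fr [-0.038  -0.1819  0.108 ]
side bl [ 0.0794 -0.0933  0.108 ]
side br [ 0.0821 -0.181   0.108 ]
door L [0.0085 0.2597 0.164 ] comb corner [0.1519 0.1814 0.108 ]
pull [-0.0095  0.1312  0.165 ] [-0.2939 -0.1191  0.1698]
```

Both views agree: the front edge sticks out about 38 mm, the divider is square, the door is at its stop and the gripper is clear.

```bash
python3 -c "
from station import arm
print(arm.job_done())"
```

```text
the job is handed in; nothing more can be done
None
```

The job is handed in: the door is at the end of the shelf away from the plain divider, and that divider sticks out about 38 mm over the front edge. No verdict was reported back.

- **Door:** I pushed the steel pull left with closed fingers until the door hit its left end stop. The wrist force read about 78 N at that contact, below the 120 N limit. Afterwards the pull measured y ≈ 0.131 m and the door's left end y ≈ 0.260 m, so the door is at its stop.
- **Divider:** I pushed it from behind its rear edge with two half-open fingertips. The top view put its front edge about 37 mm beyond the ledge and the side view about 38 mm. It was square to the edge within about 1–2° and flat on the ledge.
- **Everything else:** By eye, the slotted divider, jar and tube were where they started. I made no separate measurement of the trays, jug, cup and spatula, but no move came near them.
- **Gripper:** It ended clear behind the shelf with forces near zero, and the whole job took about 10 s. None of the checks failed or disagreed.

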